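Slide the ceramic cave over the rim and home into the turntable's empty bay

TASK

The blue ceramic cave belongs in the empty bay of the turntable. Turn the turntable by the grip at its centre until the empty bay faces the cave, then slide the cave (too wide to pick up, so never lift it) up the sloping skirt and over the raised rim, and push until you feel it bear on both dividers of the bay, fully home and sitting flat. Push gently, since the glaze chips under a hard shove, and leave the diffuser, the check valve and the bracket untouched in their bays.

Things in the scene. Friction and masses are not known exactly. Their poses are not given: they have to be found in the camera images.
- turntable: Low round white plastic turntable, 320 mm across, fixed to the spot, turning freely either way on a bearing with light friction (about 0.04 N m); it stays where it is left. Origin: its centre, on the timber top (z = 0). z up; x points outwards along the middle of the EMPTY bay and turns with the tray. Tray floor 6.5 mm above the timber.
- rim_gate (a point): Top of the rim in the middle of the empty bay, 125 mm from the centre. The rim runs all round the tray: crest 9.5 mm above the timber, inner edge 122 mm from the centre, where it drops 3 mm to the tray floor. Outside the crest (126 mm) a 15 degree skirt slopes down to the timber at 160 mm from the centre. Axes as the turntable.
- dividers: Grey plastic four-way divider fixed in the tray, turning with it. Straight ribs 4 mm thick and 12 mm high (tops 18.5 mm above the timber) run from the centre to 118 mm out, at 45 degrees either side of the turntable's x axis: the empty bay is a 90 degree V. Origin: the centre, at tray floor height; axes as the turntable.
- grip (a point): Middle of the grip at the turntable's centre, 53.5 mm above the timber: an upright flat bar 38 mm long (along the turntable's x axis), 14 mm thick, 26 mm high (40 to 66 mm above the timber), on a 16 mm post that is part of the divider. Axes as the turntable. Turning the grip turns the tray.
- cave: Hollow blue glazed ceramic cave: a domed pot open below, standing on the timber beside the turntable; 62 mm high, 0.25 to 0.4 kg. Hand-thrown and out of round: 82 to 102 mm across depending on where it is measured, so how thick it is where you push is not known. Side upright to 20 mm above the foot, then curving in. A doorway (sill 20 mm up) in the side along its x axis, away from the side to push. Origin: centre of its foot.
- cave_mid (a point): Middle of the cave, 31 mm above its foot. Sliding it takes 1 to 2 N, climbing skirt and rim some 2 to 8 N. It tips nose up on the rim, then rocks forward onto the tray; should it bind there, ease off a little and push again. Glaze chips above 12 N of push. Two spread fingertips low on its round back push it straight (tips at least 12 mm above the timber clear the rim).
- home (a point): Where the foot's centre lies when the cave is home, on the tray floor, 68 mm from the turntable's centre (up to 7 mm to either side, as the cave is out of round). Home, the cave bears on the ribs at both sides; pressing it 5 to 8 N harder than it slides makes sure of it. Axes as the turntable.
- diffuser: Clear glass diffuser standing loose in one of the other three bays (any one): a bell 36 mm across with a thin bent stem, 66 mm high. Origin: centre of its foot.
- check_valve: Black plastic check valve lying loose in one of the other bays: a flat body 26 by 22 mm and 14 mm thick with a hose barb at each end, 62 mm long in all. Origin: centre of its underside.
- bracket: Grey plastic bracket lying loose in one of the other bays on its two suction cups: 62 by 25 mm, with a hose clip on top, 33 mm high. Origin: centre of its underside.
Mind the look-alikes: they are no part of the job. What is shaped like the diffuser but brown or pink is not meant.

How it is judged:
By the outcome, as a careful person would: the job done as asked, in the order asked, and still so for the second after the job is handed in, with the robot touching nothing.
It also fails if it takes over 64 s, if anything falls off the work surface, if the arm or the gripper's body presses on something with over 40 N, if the wrist force passes 120 N, or if a joint passes its speed limit or range.

ROBOT

A 6-joint arm with a two-finger parallel gripper is mounted at the origin on the work surface. World frame = base frame: x ahead of the robot, y to its left, z up, the work surface at z = 0. Lengths are in m, angles in rad, forces in N, time in s.
With the tool pointing down it reaches from about 0.375 to 0.9 m from the base axis. Payload 3.1 kg.
Tool frame: the origin (TCP) lies between the finger pads; the fingertips stand 19 mm ahead of it and the grasp point (between the pads) is the TCP; z points along the fingers, y is the line along which they close (so a half turn about z gives the same grasp; the last joint's range is limited). The gripper opens to 87 mm and grips with 3 to 60 N. Pads are 19 mm wide; open, the fingers measure 117 mm over their backs; the gripper's body (75 mm by 190 mm) begins 51 mm behind the grasp point.
Start: joints at [1.099, 0.527, 1.433, -0, 1.181, -0.178], TCP at [0.181, 0.598, 0.242] pointing down, gripper open.
Joint ranges: [-3.08, 3.08], [-0.75, 2.2], [0.22, 2.44], [-1.43, 4.57], [0, 2.65], [-2.85, 2.85]. Speed limits (rad/s): [2.79, 2.79, 3.14, 3.14, 3.14, 3.14].

INTERFACE

Orientations are given as a unit quaternion [x, y, z, w].
In Python, from rig import robot, camera, camera_info, hand_in gives the robot as it stands.
- The arm moves only by the shell command python3 -m handwheel 'ROWS' [FORCE]. ROWS is a JSON object of lists of equal length, an entry for each row: "hand": the opening, from 0 (shut) to 1 (fully open); "translation": the shift along the world's x, y, z in mm, a list of three; "turn": the turn, a rotation vector about the world's x, y, z in rad, a list of three. In form: {"hand": [hand, ...], "translation": [[tx, ty, tz], ...], "turn": [[ax, ay, az], ...]}. A call has 1 to 12 rows; each row is the pose to reach, as a shift and turn from the pose commanded when the call began; what a row does not reach only later rows make up. A row lasts 1/12 s, in which the tool goes at most 41.7 mm and 7.16 degrees, less where a joint would pass 70% of its speed; a pose out of reach is approached as far as the arm can. A call with a gripper value outside its range is refused whole. The fingers move at their own pace and stop on an object; FORCE is the grip in N (left out, the last holds). Time passes only in rows, so rows that repeat a pose let the fingers close. It gives the time, the measured TCP pose, the force, the opening and the grip force at its end, in the units of the state.
- robot.get_obs(): the state, without advancing time (a new reading comes with each control period).
- camera(name): name is "scene" or "top" or "wrist"; returns (picture, depth): 480x640x3 uint8, red, green, blue; 480x640 float32, m along the optical axis (not along the pixel's ray), 0 where there is no reading.
- camera_info(name): a dict with "vertical_fov" (degrees; the focal length in pixels is half the picture's height over the tangent of half this angle, whatever the lens; pixels are square), "cx", "cy" (the principal point, pixels), "world_from_camera" (4x4, takes a point from camera to world coordinates). Camera axes: x right, y down, z forward; pixel columns grow to the right and rows downward; lengths in m; the calibration is good to about 2 mm. A picture is of the moment at which its call begins: read the wrist's pose just before it. camera_info takes no time and is no camera call; for the wrist camera it gives the pose at the moment of the call.
- hand_in(): hands the job in; it is judged then, once.
The state is a dict: "time": time; "q": joint angles; "joint_velocities": joint speeds; "joint_torque": joint torques, N m; "position": TCP position; "tool_rot": TCP orientation; "ft_force": force on the tool from outside, world axes, zero at the start; "moment": the same for the moment, N m; "grip_width": finger opening in m; "grip_force": force on a finger pad.
Only numpy, scipy, OpenCV 4.12 (cv2) and the standard library are available. Lean on these libraries where they do the work, as an engineer would, in place of code of your own. Each camera call takes 0.05 s, during which the arm holds its last target. There are 200 camera calls.

## Working session

There is one attempt and no reset: what is moved stays moved. The work goes in short steps, Python scripts to look and compute and a shell command to move; the robot and the scene stay as the last step left them, time stands still between calls to the robot, and variables do not carry over. Pictures are saved under pics/ and viewed, at most 10 in all, crops included, and the job is handed in when it is done.

```bash
mkdir -p pics
python3 - <<'E'
from rig import robot,camera,camera_info
import cv2,numpy as np
o=robot.get_obs();print(o['time'],o['position'],o['tool_rot'],o['ft_force'])
for n in ('top','scene'):
    p,d=camera(n);np.save(f'pics/{n}_d.npy',d);cv2.imwrite(f'pics/{n}0.png',p[:,:,::-1]);print(n,camera_info(n))
E
```

```text
0.0 [0.18065989 0.59759491 0.24057676] [ 1.46374666e-01  9.89228626e-01 -1.03283141e-03 -3.39453681e-04] [-0.50657194 -0.88022186  0.30256465]
top {'vertical_fov': 42.241558451211176, 'cx': 328.8185890300808, 'cy': 252.5436809524728, 'world_from_camera': array([[-0.01378567, -0.98350032,  0.18038034,  0.30276417],
       [-0.9999033 ,  0.01322911, -0.00428817, -0.04658112],
       [ 0.00183115, -0.18042201, -0.98358759,  1.14982239],
       [ 0.        ,  0.        ,  0.        ,  1.        ]])}
scene {'vertical_fov': 56.28083866634967, 'cx': 319.64953984444503, 'cy': 239.1721832228713, 'world_from_camera': array([[ 0.51853536,  0.65607512, -0.5483489 ,  0.86258135],
       [ 0.85501971, -0.40377301,  0.3254361 , -0.27810606],
       [-0.00789796, -0.63759924, -0.77032774,  0.61074001],
       [ 0.        ,  0.        ,  0.        ,  1.        ]])}
```

View pics/top0.png

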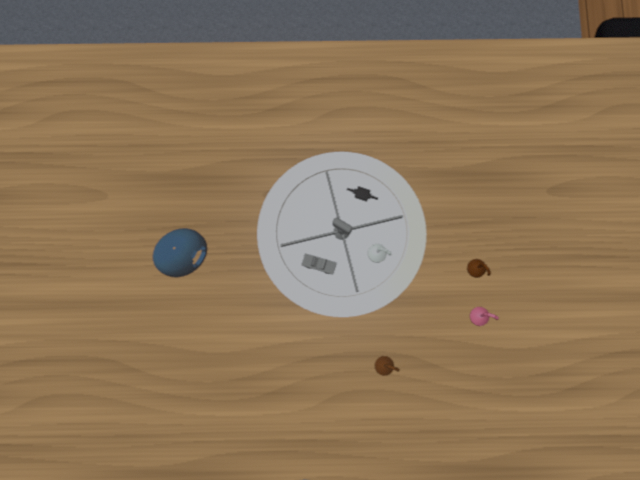

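View pics/scene0.png

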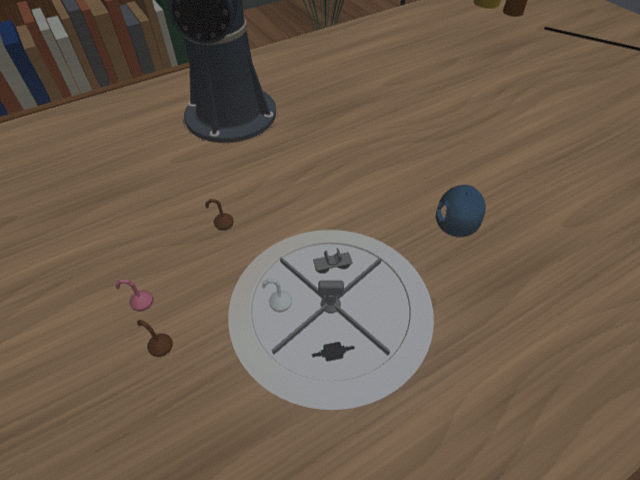

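```bash
cat > h.py <<'E'
import numpy as np,cv2
from rig import robot,camera,camera_info
def K(i): return 240/np.tan(np.radians(i['vertical_fov']/2))
def ray(i,uv,z):
    uv=np.atleast_2d(uv).astype(float);f=K(i);T=i['world_from_camera']
    d=np.c_[(uv[:,0]-i['cx'])/f,(uv[:,1]-i['cy'])/f,np.ones(len(uv))]@T[:3,:3].T
    o=T[:3,3];return o+d*((z-o[2])/d[:,2])[:,None]
def cloud(i,d):
    f=K(i);v,u=np.mgrid[:480,:640];T=i['world_from_camera']
    P=np.stack([(u-i['cx'])/f*d,(v-i['cy'])/f*d,d],-1)@T[:3,:3].T+T[:3,3]
    P[d==0]=np.nan;return P
E
python3 - <<'E'
from h import *
from scipy.optimize import least_squares
low=[]
for n in('top','scene'):
    p=cv2.imread(f'pics/{n}0.png');d=np.load(f'pics/{n}_d.npy');i=camera_info(n);P=cloud(i,d)
    hsv=cv2.cvtColor(p,cv2.COLOR_BGR2HSV)
    # turntable outline at z=0
    w=((hsv[...,1]<45)&(hsv[...,2]>100)).astype(np.uint8)
    c=max(cv2.findContours(w,0,1)[0],key=cv2.contourArea)
    h=cv2.convexHull(c)[:,0];X=ray(i,h,0.0)[:,:2]
    s=least_squares(lambda t:np.hypot(*(X-t[:2]).T)-t[2],[.5,0,.16],loss='soft_l1',f_scale=.002);print(n,'table',s.x,np.abs(s.fun).mean())
    ctr=s.x[:2]
    # ribs: grey dark pixels within 30..112 mm of centre at rib height
    v,u=np.mgrid[:480,:640];R=ray(i,np.c_[u.ravel(),v.ravel()],.0185)[:,:2].reshape(480,640,2)-ctr
    r=np.hypot(R[...,0],R[...,1]);m=(r>.085)&(r<.112)&(hsv[...,2]<140)&(hsv[...,2]>60)
    a=np.degrees(np.arctan2(R[...,1],R[...,0]))[m]
    z=np.mean(np.exp(4j*np.radians(a)));print('rib dir mod90',np.degrees(np.angle(z))/4,abs(z),m.sum(),np.histogram(a,bins=36,range=(-180,180))[0])
    b=((hsv[...,0]>95)&(hsv[...,0]<118)&(hsv[...,1]>110)).astype(np.uint8)
    cs=[c for c in cv2.findContours(b,0,1)[0] if 500<cv2.contourArea(c)<5000]
    for c in cs:
        mk=np.zeros(b.shape,np.uint8);cv2.drawContours(mk,[c],-1,1,-1);Q=P[mk>0];Q=Q[np.isfinite(Q[:,0])]
        print('blue',cv2.boundingRect(c),Q.min(0),Q.max(0))
        if Q[:,0].max()-Q[:,0].min()<.2: low.append(Q[(Q[:,2]>.004)&(Q[:,2]<.022)]);print(len(low[-1]))
    # bar top
    P2=P[(np.abs(P[...,2]-.066)<.004)&(np.hypot(P[...,0]-ctr[0],P[...,1]-ctr[1])<.035)]
    if len(P2): 
        m_=P2[:,:2].mean(0);e,V=np.linalg.eigh(np.cov(P2[:,:2].T));print('bar',len(P2),m_,np.degrees(np.arctan2(V[1,1],V[0,1])),np.sqrt(e*12))
L=np.vstack(low)[:,:2]
s=least_squares(lambda t:np.hypot(*(L-t[:2]).T)-t[2],[.5,.3,.046],loss='soft_l1',f_scale=.002);print('cave',s.x,np.abs(s.fun).mean(),len(L))
E
```

```text
top table [ 0.55311534 -0.07552884  0.16020628] 0.0001464922348062101
rib dir mod90 26.451489065612233 0.28503395879197535 301 [ 0 34  0  0  0  0  2  0  0  0 42  0  0 17 15 14  0  0  0 33  0  0  0  0
  0  0  0  0 43  0 15 56 21  7  2  0]
blue (154, 235, 32, 28) [ 0.49090045  0.20605891 -0.00309065] [0.54074605 0.2654164  0.06542249]
0
bar 139 [ 0.55256363 -0.07482697] 56.76440998548557 [0.01325228 0.03603227]
scene table [ 0.55398773 -0.07702085  0.16003019] 0.00013234769586512816
rib dir mod90 33.04680878529653 0.18198767590308135 796 [  0  64   0  38  52  55  51   2   0   0 112   0   0  31  20  22  17   3
  30  61   0   0   0   0   0   0   0  17  56   0  24  61  46  31   3   0]
blue (0, 21, 50, 83) [-1.00864189 -0.42246161 -0.29678167] [-0.81845322 -0.37821208 -0.0771587 ]
0
bar 191 [ 0.55515442 -0.07810042] 58.00827146571712 [0.01225413 0.03709346]
cave [0.5   0.3   0.046] nan 0<stdin>:29: RuntimeWarning: Mean of empty slice.
  ret = ret.dtype.type(ret / rcount)
```

Run:
```python
from h import *
from scipy.optimize import least_squares
low=[];door=[]
for n in('top','scene'):
    p=cv2.imread(f'pics/{n}0.png');d=np.load(f'pics/{n}_d.npy');i=camera_info(n);P=cloud(i,d)
    f=p.astype(int);b=((f[...,0]>f[...,2]*1.35)&(f[...,0]>45)).astype(np.uint8)
    b=cv2.morphologyEx(b,cv2.MORPH_OPEN,np.ones((3,3)))
    for c in cv2.findContours(b,0,1)[0]:
        if cv2.contourArea(c)<800: continue
        mk=np.zeros(b.shape,np.uint8);cv2.drawContours(mk,[cv2.convexHull(c)],-1,1,-1);Q=P[mk>0];Q=Q[np.isfinite(Q[:,0])]
        if Q[:,2].min()<-.05: continue
        print(n,cv2.boundingRect(c),Q.min(0),Q.max(0))
        q=Q[(Q[:,2]>.004)&(Q[:,2]<.022)];low.append(q)
        C=Q[Q[:,2]>.055].mean(0);print('apex',C,len(q))
        H=cv2.convexHull(c)[:,0];G=ray(i,H,0.02)[:,:2]
        s=least_squares(lambda t:np.hypot(*(G-t[:2]).T)-t[2],[.5,.2,.046]);print('silh circle z=20',s.x,np.abs(s.fun).mean())
        # doorway: pixels in hull not blue
        D=P[(mk>0)&(b==0)];print('door',len(D),np.nanmean(D,0))
L=np.vstack(low)[:,:2]
for l in low+[L]:
  if len(l)>10:
    l=l[:,:2];s=least_squares(lambda t:np.hypot(*(l-t[:2]).T)-t[2],[.52,.22,.046],loss='soft_l1',f_scale=.002);print('cave',s.x,np.abs(s.fun).mean(),len(l))
```

```text
top (154, 229, 52, 45) [ 0.47336459  0.17697375 -0.00309065] [0.55504846 0.26605204 0.06542249]
apex [0.51408919 0.22501332 0.05865529] 14
silh circle z=20 [0.51634109 0.22667039 0.04360827] 0.0035201706683454653
door 126 [0.51372615 0.20329797 0.02535349]
scene (443, 185, 42, 46) [ 0.48082626  0.17849409 -0.00168578] [0.56109301 0.25850888 0.06265494]
apex [0.51825715 0.22036347 0.05802614] 42
silh circle z=20 [0.51255171 0.23470568 0.04808476] 0.006093406215687381
door 67 [0.52241249 0.20425951 0.03147343]
cave [50.79399984 63.59114585 80.92247643] 0.001177625578207093 14
cave [0.52026399 0.21656033 0.04000803] 0.0006654302322518106 42
cave [0.52149112 0.22038148 0.03903279] 0.0014989263051079598 56
```

```bash
python3 -m handwheel '{"hand":[0.5,0.5,0.5,0.5,0.5,0.5,0.5,0.5,0.5,0.5,0.5,0.5],"translation":[[373,-674,0],[373,-674,0],[373,-674,0],[373,-674,0],[373,-674,0],[373,-674,0],[373,-674,0],[373,-674,0],[373,-674,0],[373,-674,0],[373,-674,0],[373,-674,0]],"turn":[[0,0,-1.847],[0,0,-1.847],[0,0,-1.847],[0,0,-1.847],[0,0,-1.847],[0,0,-1.847],[0,0,-1.847],[0,0,-1.847],[0,0,-1.847],[0,0,-1.847],[0,0,-1.847],[0,0,-1.847]]}' 20
```

```text
time: 1.1
position: [0.4234, 0.1588, 0.2415]
tool_rot: [0.783, 0.622, -0.0, -0.0]
ft_force: [1.4, 1.0, 0.2]
grip_width: 0.0439
grip_force: 0.0
```

```bash
python3 -m handwheel '{"hand":[0.5,0.5,0.5,0.5,0.5,0.5,0.5,0.5],"translation":[[130,-235,-60],[130,-235,-60],[130,-235,-60],[130,-235,-60],[130,-235,-60],[130,-235,-60],[130,-235,-60],[130,-235,-60]],"turn":[[0,0,-0.344],[0,0,-0.344],[0,0,-0.344],[0,0,-0.344],[0,0,-0.344],[0,0,-0.344],[0,0,-0.344],[0,0,-0.344]]}'
python3 - <<'E'
from h import *
o=robot.get_obs();i=camera_info('wrist');p,d=camera('wrist');print(o['position'],o['tool_rot'],o['q'],o['ft_force'])
cv2.imwrite('pics/w1.png',p[:,:,::-1]);P=cloud(i,d)
c=np.array([.5535,-.0763]);R=np.hypot(P[...,0]-c[0],P[...,1]-c[1])
Q=P[(np.abs(P[...,2]-.066)<.004)&(R<.035)]
if len(Q):
    h=cv2.minAreaRect((Q[:,:2]*1e3).astype(np.float32));print('bar',len(Q),h)
    e,V=np.linalg.eigh(np.cov(Q[:,:2].T));print(Q.mean(0),np.degrees(np.arctan2(V[1,1],V[0,1])))
E
```

```text
time: 1.77
position: [0.5559, -0.0795, 0.1802]
tool_rot: [0.878, 0.479, 0.0, 0.001]
ft_force: [0.5, 1.0, -1.1]
grip_width: 0.0433
grip_force: 0.0
[ 0.55591639 -0.07950501  0.18016793] [8.77862630e-01 4.78910120e-01 4.71854566e-04 1.44119979e-03] [-3.40386502e-01  5.22097228e-01  1.65604863e+00 -1.49067566e-03
  9.60671308e-01  2.32435431e-01] [ 0.54672217  1.00263208 -1.07869896]
bar 993 ((556.1167602539062, -75.86497497558594), (38.34918212890625, 13.858478546142578), 59.15342712402344)
[ 0.55678369 -0.07495742  0.06557538] 58.12676488489882
```

View pics/w1.png

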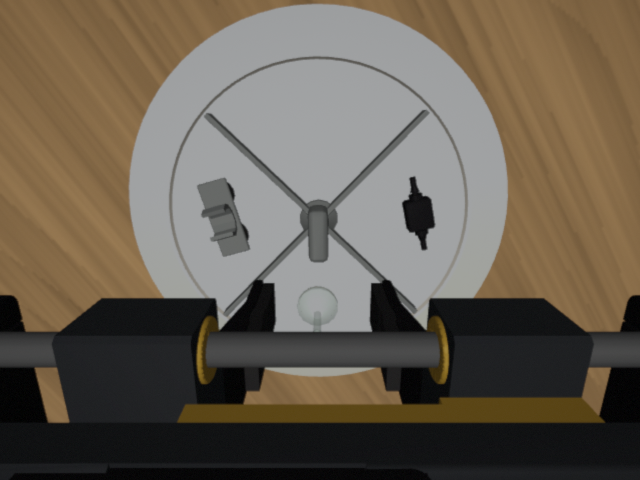

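```bash
python3 -m handwheel '{"hand":[0.5,0.5,0.5,0.5,0.5,0.5,0.5],"translation":[[-1.5,3,-25],[-1.5,3,-60],[-1.5,3,-90],[-1.5,3,-105],[-1.5,3,-117],[-1.5,3,-117],[-1.5,3,-117]],"turn":[[0,0,0],[0,0,0],[0,0,0],[0,0,0],[0,0,0],[0,0,0],[0,0,0]]}' && python3 -m handwheel '{"hand":[0.3,0.2,0.1,0.1,0.1,0.1],"translation":[[0,0,0],[0,0,0],[0,0,0],[0,0,0],[0,0,0],[0,0,0]],"turn":[[0,0,0],[0,0,0],[0,0,0],[0,0,0],[0,0,0],[0,0,0]]}' 15
```

```text
time: 2.4
position: [0.5505, -0.0699, 0.0643]
tool_rot: [0.876, 0.482, -0.001, -0.001]
ft_force: [-0.1, 0.4, -0.2]
grip_width: 0.0435
grip_force: 0.0
time: 2.9
position: [0.5559, -0.0738, 0.0655]
tool_rot: [0.877, 0.481, 0.003, 0.005]
ft_force: [5.2, -5.1, -2.3]
grip_width: 0.0137
grip_force: 15.0
```

```bash
python3 -m handwheel '{"hand":[0.1,0.1,0.1,0.1,0.1,0.1,0.1,0.1,0.1,0.1,0.1,0.1],"translation":[[2,-3,0],[3.8,-6,0],[3.8,-6,0],[3.8,-6,0],[3.8,-6,0],[3.8,-6,0],[3.8,-6,0],[3.8,-6,0],[3.8,-6,0],[3.8,-6,0],[3.8,-6,0],[3.8,-6,0]],"turn":[[0,0,0],[0,0,0],[0,0,0.01],[0,0,0.03],[0,0,0.06],[0,0,0.1],[0,0,0.14],[0,0,0.18],[0,0,0.22],[0,0,0.26],[0,0,0.3],[0,0,0.34]]}' 20 && python3 -m handwheel '{"hand":[0.1,0.1,0.1,0.1,0.1,0.1,0.1,0.1,0.1,0.1,0.1,0.1],"translation":[[0,0,0],[0,0,0],[0,0,0],[0,0,0],[0,0,0],[0,0,0],[0,0,0],[0,0,0],[0,0,0],[0,0,0],[0,0,0],[0,0,0]],"turn":[[0,0,0.04],[0,0,0.08],[0,0,0.12],[0,0,0.16],[0,0,0.2],[0,0,0.24],[0,0,0.28],[0,0,0.31],[0,0,0.33],[0,0,0.345],[0,0,0.35],[0,0,0.35]]}'
```

```text
time: 3.9
position: [0.5552, -0.0737, 0.0654]
tool_rot: [0.783, 0.622, 0.002, -0.002]
ft_force: [1.7, 11.7, 6.4]
grip_width: 0.014
grip_force: 20.0
time: 4.9
position: [0.5543, -0.0737, 0.0654]
tool_rot: [0.663, 0.749, 0.001, -0.002]
ft_force: [0.2, 11.2, 6.7]
grip_width: 0.0138
grip_force: 20.0
```

```bash
python3 -m handwheel '{"hand":[0.3,0.45,0.45,0.45,0.45,0.45,0.45,0.6,0.65,0.65,0.65,0.65],"translation":[[0,0,0],[0,0,0],[0,0,0],[0,0,10],[0,0,40],[0,0,80],[0,0,110],[-10,41,110],[-15,82,110],[-20,123,110],[-25,164,110],[-30,205,110]],"turn":[[0,0,0],[0,0,0],[0,0,0],[0,0,0],[0,0,0],[0,0,0],[0,0,0],[0,0,0],[0,0,0],[0,0,0],[0,0,0],[0,0,0]]}' && python3 -m handwheel '{"hand":[0.65,0.65,0.65,0.65,0.65,0.65,0.65],"translation":[[-5,41,0],[-10,82,0],[-15,123,0],[-18,164,0],[-19,190,0],[-19,190,0],[-19,190,0]],"turn":[[0,0,0],[0,0,0],[0,0,0],[0,0,0],[0,0,0],[0,0,0],[0,0,0]]}'
python3 - <<'E'
from h import *
from scipy.optimize import least_squares
i=camera_info('wrist');p,d=camera('wrist');cv2.imwrite('pics/w2.png',p[:,:,::-1]);np.save('pics/w2_d.npy',d)
o=robot.get_obs();print(o['position'],o['tool_rot'],o['q'])
W=cloud(i,d);f=p.astype(int);m=(f[...,2]>f[...,0]*1.35)&(f[...,2]>40)
Q=W[m];Q=Q[np.isfinite(Q[:,0])&(Q[:,2]>-.01)&(Q[:,2]<.07)]
print('wrist blue',len(Q),Q.min(0) if len(Q) else 0,Q.max(0) if len(Q) else 0)
for n in('top','scene'):
    p,d=camera(n);cv2.imwrite(f'pics/{n}1.png',p[:,:,::-1]);i=camera_info(n);P=cloud(i,d)
    hsv=cv2.cvtColor(p,cv2.COLOR_RGB2HSV);ctr=np.array([.5543,-.0763])
    v,u=np.mgrid[:480,:640];R=ray(i,np.c_[u.ravel(),v.ravel()],.0185)[:,:2].reshape(480,640,2)-ctr
    r=np.hypot(R[...,0],R[...,1]);a=np.degrees(np.arctan2(R[...,1],R[...,0]))
    for nom in(52,142,-38,-128):
        da=(a-nom+180)%360-180
        m=(r>.06)&(r<.112)&(np.abs(da)<12)&(hsv[...,2]<135);ok=m.sum()
        if ok: 
            w=R[m];vx,vy,x0,y0=cv2.fitLine(w.astype(np.float32),cv2.DIST_HUBER,0,.01,.01).ravel();print(n,nom,ok,np.median(a[m]),'line dir',np.degrees(np.arctan2(vy,vx)))
E
```

```text
time: 5.9
position: [0.5251, 0.1289, 0.1755]
tool_rot: [0.663, 0.749, 0.0, 0.0]
ft_force: [0.8, -0.0, 0.7]
grip_width: 0.0557
grip_force: 0.0
time: 6.48
position: [0.5061, 0.3188, 0.175]
tool_rot: [0.661, 0.75, 0.0, 0.0]
ft_force: [-0.3, -0.4, 0.1]
grip_width: 0.0567
grip_force: 0.0
[0.50617491 0.31745681 0.17478525] [ 6.61945372e-01  7.49551979e-01 -3.24352126e-04  2.23416809e-04] [ 3.73631982e-01  5.72752423e-01  1.56685386e+00 -8.23000210e-04
  1.00235992e+00  2.50101305e-01]
wrist blue 5700 [0.47558343 0.19131091 0.00384431] [0.55643565 0.27344487 0.06221602]
top 52 69 54.140430785655724 line dir 52.0904
top 142 59 143.00873108744923 line dir -37.797844
top -38 59 -38.8346317884179 line dir -38.09769
top -128 70 -129.93659544253717 line dir 52.10014
scene 52 225 49.17014078445125 line dir 51.914173
scene 142 96 142.573832139998 line dir -37.972843
scene -38 132 -38.513339211536405 line dir -37.762337
scene -128 212 -125.04301303407988 line dir 51.790012
```

View pics/top1.png

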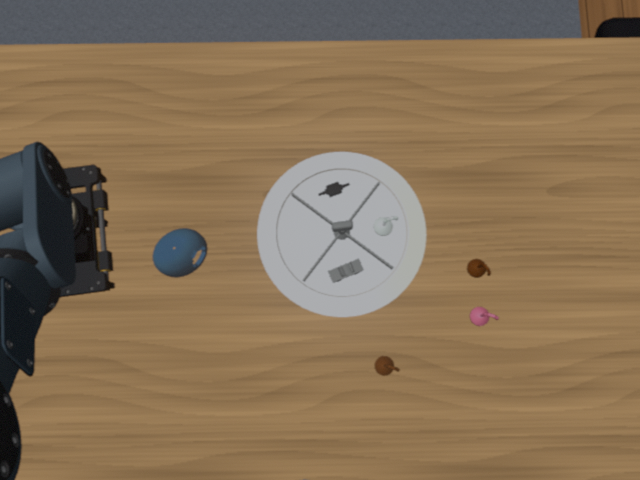

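View pics/w2.png

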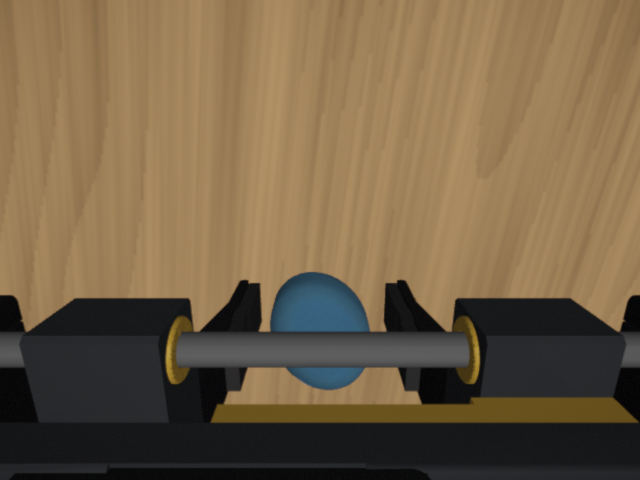

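Run:
```python
from h import *
i=camera_info('wrist');d=np.load('pics/w2_d.npy');p=cv2.imread('pics/w2.png').astype(int);W=cloud(i,d)
m=(p[...,0]>p[...,2]*1.35)&(p[...,0]>40);m[:268]=0;m[:,:268]=0;m[:,372:]=0
Q=W[m];Q=Q[(Q[:,2]>-.01)&(Q[:,2]<.07)]
t=np.radians(97);R=np.array([[np.cos(t),np.sin(t)],[-np.sin(t),np.cos(t)]])
B=(Q[:,:2]-[.5543,-.0763])@R.T*1e3
for lo,hi in((0,12),(12,25),(25,45),(45,65)):
    s=(Q[:,2]*1e3>lo)&(Q[:,2]*1e3<hi)
    if s.any():print(lo,hi,s.sum(),B[s].min(0),B[s].max(0))
print('apex',B[Q[:,2]>.058].mean(0))
for y in range(-45,50,6):
    s=np.abs(B[:,1]-y)<3
    if s.any():k=np.argmax(np.where(s,B[:,0],-1));print(y,B[k,0].round(1),(Q[k,2]*1e3).round(1))
o=robot.get_obs();print('tool',R@(o['position'][:2]-[.5543,-.0763])*1e3)
```

```text
0 12 229 [322.16426458 -35.50651114] [350.27559942  36.1749004 ]
12 25 546 [315.93813012 -38.59408882] [350.28540958  38.22799586]
25 45 2246 [266.56743763 -39.96267192] [350.00766416  40.38273772]
45 65 2679 [265.36515399 -32.65530209] [340.42591808  32.27867603]
apex [288.51497232  -2.57923478]
-39 321.1 14.8
-33 330.1 21.7
-27 336.9 8.4
-21 341.5 20.6
-15 345.1 22.9
-9 347.7 11.9
-3 349.4 22.4
3 350.2 24.4
9 350.3 22.5
15 350.0 26.0
21 348.3 22.1
27 345.6 17.7
33 341.0 17.6
39 333.9 20.1
tool [ 3.95478903e+02 -3.72120214e-01]
```

```bash
python3 -m handwheel '{"hand":[0.65,0.65,0.65,0.65,0.65,0.65,0.65,0.65,0.65],"translation":[[0,0,-30],[0,0,-65],[0,0,-95],[0,0,-120],[0,0,-135],[0,0,-141],[0,-3,-141],[1,-8,-141],[2,-15,-141]],"turn":[[0,0,-0.1],[0,0,-0.16],[0,0,-0.16],[0,0,-0.16],[0,0,-0.16],[0,0,-0.16],[0,0,-0.16],[0,0,-0.16],[0,0,-0.16]]}' && python3 -m handwheel '{"hand":[0.65,0.65,0.65,0.65,0.65],"translation":[[0,-4,0],[1,-8,0],[1.5,-12,0],[2,-16,0],[2.4,-20,0]],"turn":[[0,0,0],[0,0,0],[0,0,0],[0,0,0],[0,0,0]]}'
```

```text
time: 7.38
position: [0.5096, 0.3023, 0.0349]
tool_rot: [0.72, 0.694, 0.001, 0.001]
ft_force: [0.2, -0.1, 0.3]
grip_width: 0.0566
grip_force: 0.0
time: 7.8
position: [0.511, 0.2824, 0.0339]
tool_rot: [0.72, 0.694, 0.0, 0.0]
ft_force: [0.1, -0.1, -0.3]
grip_width: 0.0567
grip_force: 0.0
```

```bash
python3 -m handwheel '{"hand":[0.65,0.65,0.65,0.65,0.65,0.65,0.65,0.65,0.65,0.65,0.65,0.65],"translation":[[0.4,-3,0],[0.7,-6,0],[1.1,-9,0],[1.5,-12,0],[1.8,-15,0],[2.2,-18,0],[2.7,-22,0],[3.2,-26,0],[3.7,-30,0],[4.2,-34,0],[4.7,-38,0],[5.2,-42,0]],"turn":[[0,0,0],[0,0,0],[0,0,0],[0,0,0],[0,0,0],[0,0,0],[0,0,0],[0,0,0],[0,0,0],[0,0,0],[0,0,0],[0,0,0]]}'
python3 - <<'E'
from h import *
i=camera_info('wrist');p,d=camera('wrist');W=cloud(i,d)
o=robot.get_obs();print(o['ft_force'],o['moment'])
f=p.astype(int);m=(f[...,2]>f[...,0]*1.35)&(f[...,2]>40);m[:240]=0;m[:,:240]=0;m[:,400:]=0
Q=W[m];Q=Q[(Q[:,2]>-.01)&(Q[:,2]<.08)]
t=np.radians(97);R=np.array([[np.cos(t),np.sin(t)],[-np.sin(t),np.cos(t)]])
B=(Q[:,:2]-[.5543,-.0763])@R.T*1e3
print('tool',R@(o['position'][:2]-[.5543,-.0763])*1e3,'apex',B[Q[:,2]>.057].mean(0),B.min(0),B.max(0))
for y in range(-45,50,10):
    s=np.abs(B[:,1]-y)<3
    if s.any():k=np.argmax(np.where(s,B[:,0],-1));print(y,B[k,0].round(1),(Q[k,2]*1e3).round(1))
E
```

```text
time: 8.8
position: [0.516, 0.2403, 0.0335]
tool_rot: [0.72, 0.694, -0.0, -0.0]
ft_force: [-0.0, 2.1, 0.2]
grip_width: 0.0565
grip_force: 0.7
[-0.62152388 -0.45573934 -0.03828127] [-0.05192002  0.06566717  0.03137293]
tool [318.13370667  -0.54528539] apex [314.23058615  27.42021294] [287.67970818 -29.80039111] [322.69530515  39.13895086]
-25 311.8 19.5
-15 318.2 16.4
-5 322.1 21.9
5 322.7 10.5
15 322.1 5.5
25 318.6 17.9
35 303.3 36.7
```

```bash
python3 -m handwheel '{"hand":[0.65,0.65,0.65,0.65,0.65,0.65,0.65,0.65,0.65,0.65,0.65,0.65],"translation":[[0.6,-5,0],[1.2,-10,0],[1.8,-15,0],[2.5,-20,0],[3.1,-25,0],[3.7,-30,0],[4.3,-35,0],[4.9,-40,0],[5.5,-45,0],[6.1,-50,0],[6.6,-54,0],[7,-57,0]],"turn":[[0,0,0],[0,0,0],[0,0,0],[0,0,0],[0,0,0],[0,0,0],[0,0,0],[0,0,0],[0,0,0],[0,0,0],[0,0,0],[0,0,0]]}' && python3 -m handwheel '{"hand":[0.65,0.65,0.65,0.65,0.65,0.65,0.65,0.65,0.65,0.65],"translation":[[0.2,-2,0],[0.5,-4,0],[0.7,-6,0],[1,-8,0],[1.2,-10,0],[1.5,-12,0],[1.7,-14,0],[2,-16,0],[2.2,-18,0],[2.5,-20,0]],"turn":[[0,0,0],[0,0,0],[0,0,0],[0,0,0],[0,0,0],[0,0,0],[0,0,0],[0,0,0],[0,0,0],[0,0,0]]}'
python3 - <<'E'
from h import *
p,d=camera('scene');cv2.imwrite('pics/s2.png',p[:,:,::-1]);o=robot.get_obs();print(o['position'],o['ft_force'],o['moment'])
E
```

```text
time: 9.85
position: [0.523, 0.1832, 0.0335]
tool_rot: [0.72, 0.694, -0.0, -0.0]
ft_force: [-0.3, 1.1, -1.2]
grip_width: 0.0568
grip_force: 0.9
time: 10.68
position: [0.5255, 0.1637, 0.0336]
tool_rot: [0.72, 0.694, 0.0, -0.0]
ft_force: [-0.2, 2.3, 0.5]
grip_width: 0.0566
grip_force: 1.2
[0.52553831 0.16329921 0.0335876 ] [0.50351697 2.10931436 0.30418674] [0.22756325 0.09047658 0.00276526]
```

View pics/s2.png

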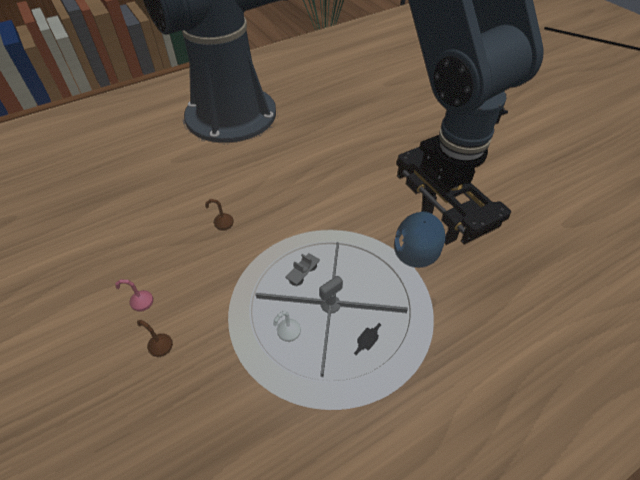

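```bash
cat > chk.py <<'E'
import sys,numpy as np
from rig import robot
o=robot.get_obs();f=o['ft_force'];x=np.array([-.1219,.9925])
print('push',round(float(f[:2]@x),1),'x',round(float((o['position'][:2]-[.5543,-.0763])@x)*1e3,1))
sys.exit(f[:2]@x>float(sys.argv[1]))
E
export Q='tail -0'
python3 -m handwheel '{"hand":[0.65,0.65,0.65,0.65,0.65,0.65],"translation":[[0.2,-2,0],[0.5,-4,0],[0.7,-6,0],[1,-8,0],[1.2,-10,0],[1.5,-12,0]],"turn":[[0,0,0],[0,0,0],[0,0,0],[0,0,0],[0,0,0],[0,0,0]]}' >/dev/null && python3 chk.py 6 && python3 -m handwheel '{"hand":[0.65,0.65,0.65,0.65,0.65,0.65],"translation":[[0.2,-1.5,0],[0.4,-3,0],[0.5,-4.5,0],[0.7,-6,0],[0.9,-7.5,0],[1.1,-9,0]],"turn":[[0,0,0],[0,0,0],[0,0,0],[0,0,0],[0,0,0],[0,0,0]]}' >/dev/null && python3 chk.py 6 && python3 -m handwheel '{"hand":[0.65,0.65,0.65,0.65,0.65,0.65],"translation":[[0.2,-1.5,0],[0.4,-3,0],[0.5,-4.5,0],[0.7,-6,0],[0.9,-7.5,0],[1.1,-9,0]],"turn":[[0,0,0],[0,0,0],[0,0,0],[0,0,0],[0,0,0],[0,0,0]]}' >/dev/null && python3 chk.py 6 && python3 -m handwheel '{"hand":[0.65,0.65,0.65,0.65,0.65,0.65],"translation":[[0.2,-1.5,0],[0.4,-3,0],[0.5,-4.5,0],[0.7,-6,0],[0.9,-7.5,0],[1.1,-9,0]],"turn":[[0,0,0],[0,0,0],[0,0,0],[0,0,0],[0,0,0],[0,0,0]]}' >/dev/null && python3 chk.py 6
```

```text
push 2.3 x 229.5False
```

```bash
sed -i 's/sys.exit(\(.*\))$/sys.exit(int(\1))/' chk.py
python3 -m handwheel '{"hand":[0.65,0.65,0.65,0.65,0.65,0.65],"translation":[[0.2,-1.5,0],[0.4,-3,0],[0.5,-4.5,0],[0.7,-6,0],[0.9,-7.5,0],[1.1,-9,0]],"turn":[[0,0,0],[0,0,0],[0,0,0],[0,0,0],[0,0,0],[0,0,0]]}' >/dev/null && python3 chk.py 6 && python3 -m handwheel '{"hand":[0.65,0.65,0.65,0.65,0.65,0.65],"translation":[[0.2,-1.5,0],[0.4,-3,0],[0.5,-4.5,0],[0.7,-6,0],[0.9,-7.5,0],[1.1,-9,0]],"turn":[[0,0,0],[0,0,0],[0,0,0],[0,0,0],[0,0,0],[0,0,0]]}' >/dev/null && python3 chk.py 6 && python3 -m handwheel '{"hand":[0.65,0.65,0.65,0.65,0.65,0.65],"translation":[[0.2,-1.5,0],[0.4,-3,0],[0.5,-4.5,0],[0.7,-6,0],[0.9,-7.5,0],[1.1,-9,0]],"turn":[[0,0,0],[0,0,0],[0,0,0],[0,0,0],[0,0,0],[0,0,0]]}' >/dev/null && python3 chk.py 6 && python3 -m handwheel '{"hand":[0.65,0.65,0.65,0.65,0.65,0.65],"translation":[[0.2,-1.5,0],[0.4,-3,0],[0.5,-4.5,0],[0.7,-6,0],[0.9,-7.5,0],[1.1,-9,0]],"turn":[[0,0,0],[0,0,0],[0,0,0],[0,0,0],[0,0,0],[0,0,0]]}' >/dev/null && python3 chk.py 6
```

```text
push 3.1 x 220.5
push 2.3 x 211.2
push 1.5 x 202.3
push 2.2 x 193.2
```

```bash
python3 -m handwheel '{"hand":[0.65,0.65,0.65,0.65,0.65,0.65],"translation":[[0.2,-1.5,0],[0.4,-3,0],[0.5,-4.5,0],[0.7,-6,0],[0.9,-7.5,0],[1.1,-9,0]],"turn":[[0,0,0],[0,0,0],[0,0,0],[0,0,0],[0,0,0],[0,0,0]]}' >/dev/null && python3 chk.py 6 && python3 -m handwheel '{"hand":[0.65,0.65,0.65,0.65,0.65,0.65],"translation":[[0.2,-1.5,0],[0.4,-3,0],[0.5,-4.5,0],[0.7,-6,0],[0.9,-7.5,0],[1.1,-9,0]],"turn":[[0,0,0],[0,0,0],[0,0,0],[0,0,0],[0,0,0],[0,0,0]]}' >/dev/null && python3 chk.py 6 && python3 -m handwheel '{"hand":[0.65,0.65,0.65,0.65,0.65,0.65],"translation":[[0.2,-1.5,0],[0.4,-3,0],[0.5,-4.5,0],[0.7,-6,0],[0.9,-7.5,0],[1.1,-9,0]],"turn":[[0,0,0],[0,0,0],[0,0,0],[0,0,0],[0,0,0],[0,0,0]]}' >/dev/null && python3 chk.py 6
python3 - <<'E'
from h import *
p,d=camera('scene');cv2.imwrite('pics/s3.png',cv2.resize(p[150:400,200:520,::-1],None,fx=2,fy=2));o=robot.get_obs();print(o['time'],o['position'],o['ft_force'],o['moment'])
E
```

```text
push 3.2 x 184.2
push 3.3 x 175.2
push 6.2 x 166.4
```

Run:
```python
from h import *
p,d=camera('scene');cv2.imwrite('pics/s3.png',cv2.resize(p[150:400,200:520,::-1],None,fx=2,fy=2));o=robot.get_obs();print(o['time'],o['position'],o['ft_force'],o['moment'])
```

```text
14.7833 [0.53463102 0.0887004  0.0337438 ] [-0.99599949  4.65097512  3.32735893] [ 0.70593383  0.15123479 -0.01115217]
```

View pics/s3.png

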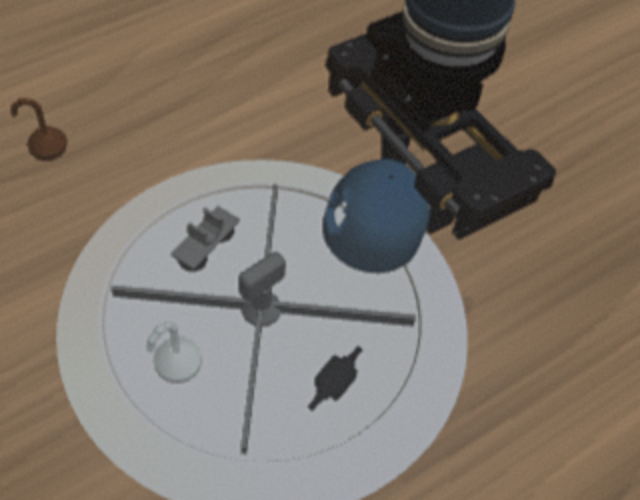

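```bash
python3 -m handwheel '{"hand":[0.65,0.65,0.65,0.65],"translation":[[0.1,-1,0],[0.2,-2,0],[0.4,-3,0],[0.5,-4,0]],"turn":[[0,0,0],[0,0,0],[0,0,0],[0,0,0]]}' >/dev/null && python3 chk.py 7.5 && python3 -m handwheel '{"hand":[0.65,0.65,0.65,0.65],"translation":[[0.1,-1,0],[0.2,-2,0],[0.4,-3,0],[0.5,-4,0]],"turn":[[0,0,0],[0,0,0],[0,0,0],[0,0,0]]}' >/dev/null && python3 chk.py 7.5 && python3 -m handwheel '{"hand":[0.65,0.65,0.65,0.65],"translation":[[0.1,-1,0],[0.2,-2,0],[0.4,-3,0],[0.5,-4,0]],"turn":[[0,0,0],[0,0,0],[0,0,0],[0,0,0]]}' >/dev/null && python3 chk.py 7.5 ; python3 -c "
from rig import robot;o=robot.get_obs();print(o['position'],o['ft_force'],o['moment'],o['tool_rot'])"
```

```text
push 7.9 x 163.0
[0.53485657 0.08552608 0.03403166] [-0.24130391  7.92580329  6.30475368] [ 1.29788511  0.28417123 -0.01463401] [ 7.20508428e-01  6.93445797e-01  3.46406919e-04 -6.42373089e-04]
```

```bash
python3 -m handwheel '{"hand":[0.65,0.65,0.65,0.65],"translation":[[-0.4,3,0],[-0.7,6,0],[-1,8,0],[-1,8,2]],"turn":[[0,0,0],[0,0,0],[0,0,0],[0,0,0]]}' >/dev/null && python3 chk.py 7.5 && python3 -m handwheel '{"hand":[0.65,0.65,0.65,0.65,0.65],"translation":[[0.2,-2,0.3],[0.5,-4,0.8],[0.6,-5.5,1.2],[0.8,-7,1.6],[1,-8.5,2]],"turn":[[0,0,0],[0,0,0],[0,0,0],[0,0,0],[0,0,0]]}' >/dev/null && python3 chk.py 7.5 && python3 -m handwheel '{"hand":[0.65,0.65,0.65],"translation":[[0.2,-1.5,0.4],[0.4,-3,0.8],[0.5,-4,1]],"turn":[[0,0,0],[0,0,0],[0,0,0]]}' >/dev/null && python3 chk.py 7.5 ; python3 -c "
from rig import robot;o=robot.get_obs();print(o['position'],o['ft_force'],o['moment'],o['tool_rot'])"
```

```text
push -0.1 x 170.2
push 4.5 x 161.8
push 4.7 x 157.9
[0.53553214 0.08046291 0.0387599 ] [-0.89099043  4.65162326  2.97462831] [ 0.63229196  0.20799128 -0.00169057] [ 7.20102005e-01  6.93868185e-01  8.64105438e-05 -1.91022571e-04]
```

```bash
python3 -m handwheel '{"hand":[0.65,0.65,0.65,0.65],"translation":[[0.1,-1.2,0.2],[0.3,-2.4,0.4],[0.4,-3.6,0.7],[0.6,-4.8,1]],"turn":[[0,0,0],[0,0,0],[0,0,0],[0,0,0]]}' >/dev/null && python3 chk.py 7 && python3 -m handwheel '{"hand":[0.65,0.65,0.65,0.65],"translation":[[0.1,-1.2,0.2],[0.3,-2.4,0.4],[0.4,-3.6,0.7],[0.6,-4.8,1]],"turn":[[0,0,0],[0,0,0],[0,0,0],[0,0,0]]}' >/dev/null && python3 chk.py 7 && python3 -m handwheel '{"hand":[0.65,0.65,0.65,0.65],"translation":[[0.1,-1.2,0.2],[0.3,-2.4,0.4],[0.4,-3.6,0.6],[0.6,-4.8,0.8]],"turn":[[0,0,0],[0,0,0],[0,0,0],[0,0,0]]}' >/dev/null && python3 chk.py 7 ; python3 -c "
from rig import robot;o=robot.get_obs();print(o['position'],o['ft_force'],o['moment'],o['tool_rot'])"
```

```text
push 2.0 x 152.3
push 2.0 x 147.6
push 1.7 x 143.0
[0.53743015 0.06572411 0.04136327] [-0.43986127  1.66454354 -0.1513112 ] [ 0.1364587   0.08165964 -0.03862099] [ 7.20038805e-01  6.93933799e-01 -3.83923029e-05 -2.02305483e-05]
```

```bash
python3 -m handwheel '{"hand":[0.65,0.65,0.65,0.65],"translation":[[0.1,-1.2,-0.3],[0.3,-2.4,-0.6],[0.4,-3.6,-0.9],[0.6,-4.8,-1.2]],"turn":[[0,0,0],[0,0,0],[0,0,0],[0,0,0]]}' >/dev/null && python3 chk.py 5.5 && python3 -m handwheel '{"hand":[0.65,0.65,0.65,0.65],"translation":[[0.1,-1.2,-0.2],[0.3,-2.4,-0.4],[0.4,-3.6,-0.6],[0.6,-4.8,-0.8]],"turn":[[0,0,0],[0,0,0],[0,0,0],[0,0,0]]}' >/dev/null && python3 chk.py 5.5 && python3 -m handwheel '{"hand":[0.65,0.65,0.65,0.65],"translation":[[0.1,-1.2,0],[0.3,-2.4,0],[0.4,-3.6,0],[0.6,-4.8,0]],"turn":[[0,0,0],[0,0,0],[0,0,0],[0,0,0]]}' >/dev/null && python3 chk.py 5.5 && python3 -m handwheel '{"hand":[0.65,0.65,0.65,0.65],"translation":[[0.1,-1.2,0],[0.3,-2.4,0],[0.4,-3.6,0],[0.6,-4.8,0]],"turn":[[0,0,0],[0,0,0],[0,0,0],[0,0,0]]}' >/dev/null && python3 chk.py 5.5 ; python3 -c "
from rig import robot;o=robot.get_obs();print(o['time'],o['position'],o['ft_force'],o['moment'],o['tool_rot'])"
```

```text
push 2.2 x 138.3
push 2.7 x 133.4
push 2.3 x 128.5
push 1.3 x 123.5
18.45 [0.53972372 0.04638714 0.03916896] [ 0.20075659  1.33213613 -0.82638055] [0.04710483 0.09956528 0.00471657] [ 7.20016151e-01  6.93957275e-01 -1.92753842e-04 -6.94295137e-05]
```

```bash
python3 -m handwheel '{"hand":[0.65,0.65,0.65,0.65],"translation":[[0.1,-1,0],[0.2,-2,0],[0.4,-3,0],[0.5,-4,0]],"turn":[[0,0,0],[0,0,0],[0,0,0],[0,0,0]]}' >/dev/null && python3 chk.py 5 && python3 -m handwheel '{"hand":[0.65,0.65,0.65,0.65],"translation":[[0.1,-1,0],[0.2,-2,0],[0.4,-3,0],[0.5,-4,0]],"turn":[[0,0,0],[0,0,0],[0,0,0],[0,0,0]]}' >/dev/null && python3 chk.py 5 && python3 -m handwheel '{"hand":[0.65,0.65,0.65,0.65],"translation":[[0.1,-1,0],[0.2,-2,0],[0.4,-3,0],[0.5,-4,0]],"turn":[[0,0,0],[0,0,0],[0,0,0],[0,0,0]]}' >/dev/null && python3 chk.py 5 && python3 -m handwheel '{"hand":[0.65,0.65,0.65,0.65],"translation":[[0.1,-1,0],[0.2,-2,0],[0.4,-3,0],[0.5,-4,0]],"turn":[[0,0,0],[0,0,0],[0,0,0],[0,0,0]]}' >/dev/null && python3 chk.py 5 ; python3 -c "
from rig import robot;o=robot.get_obs();print(o['time'],o['position'],o['ft_force'],o['moment'],o['tool_rot'])"
```

```text
push 0.7 x 119.6
push 2.8 x 116.0
push 9.7 x 112.7
19.45 [0.54112019 0.03562151 0.03931973] [ 0.15986129  9.75964184 -0.28589035] [1.77166047 0.03918944 0.14756475] [ 7.20534670e-01  6.93418216e-01  4.95169179e-04 -8.49874324e-04]
```

```bash
python3 -m handwheel '{"hand":[0.65,0.65],"translation":[[0,0.5,0],[0,0.5,0]],"turn":[[0,0,0],[0,0,0]]}' >/dev/null; python3 chk.py 5;  python3 - <<'E'
from h import *
for n in('top','scene'):
    p,d=camera(n);i=camera_info(n);P=cloud(i,d);f=p.astype(int)
    if n=='top':cv2.imwrite('pics/t4.png',cv2.resize(p[140:330,220:460,::-1],None,fx=3,fy=3))
    if n=='scene':cv2.imwrite('pics/s4.png',cv2.resize(p[200:420,220:460,::-1],None,fx=2.7,fy=2.7))
    hsv=cv2.cvtColor(p,cv2.COLOR_RGB2HSV);ctr=np.array([.5543,-.0763])
    v,u=np.mgrid[:480,:640];R=ray(i,np.c_[u.ravel(),v.ravel()],.0185)[:,:2].reshape(480,640,2)-ctr
    r=np.hypot(R[...,0],R[...,1]);a=np.degrees(np.arctan2(R[...,1],R[...,0]))
    for nom in(-38,-128):
        da=(a-nom+180)%360-180;m=(r>.06)&(r<.112)&(np.abs(da)<12)&(hsv[...,2]<135)
        vx,vy,_,_=cv2.fitLine(R[m].astype(np.float32),cv2.DIST_HUBER,0,.01,.01).ravel();print(n,nom,np.degrees(np.arctan2(vy,vx)))
    m=(f[...,2]>f[...,0]*1.35)&(f[...,2]>45)&(np.hypot(P[...,0]-.545,P[...,1]+.01)<.08)
    Q=P[m];t=np.radians(97);Rt=np.array([[np.cos(t),np.sin(t)],[-np.sin(t),np.cos(t)]])
    B=(Q[:,:2]-ctr)@Rt.T*1e3;print('cave',B.min(0),B.max(0),Q[:,2].max(),'low pts z',np.percentile(Q[:,2],1))
E
```

```text
push 5.6 x 112.9
top -38 -43.57271
top -128 47.11848
cave [ 21.73270586 -35.60854494] [85.29593323 77.32240601] 0.3560146634391571 low pts z 0.023738447841321796
scene -38 -43.14564
scene -128 46.459213
cave [ 17.5768276  -45.63361912] [142.31670082  36.45898458] 0.4258085754695241 low pts z 0.01919308382412125
```

View pics/t4.png

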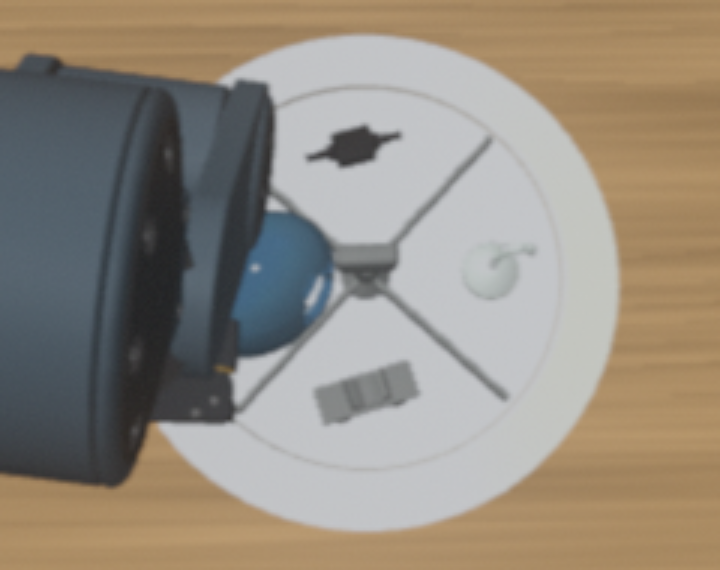

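```bash
python3 -m handwheel '{"hand":[0.65,0.65,0.65,0.65],"translation":[[0,-0.5,0],[0,-0.8,0],[0,-1.1,0],[0.1,-1.3,0]],"turn":[[0,0,0],[0,0,0],[0,0,0],[0,0,0]]}' >/dev/null; python3 chk.py 7.5 && python3 -m handwheel '{"hand":[0.65,0.65,0.65],"translation":[[0,-0.5,0],[0,-1,0],[0,-1,0]],"turn":[[0,0,0],[0,0,0],[0,0,0]]}' >/dev/null; python3 chk.py 7.5;python3 -c "
from rig import robot;o=robot.get_obs();print(o['time'],o['position'],o['ft_force'],o['moment'],o['tool_rot'])"
```

```text
push 11.5 x 112.7
push 11.5 x 112.7
20.05 [0.54103423 0.03560511 0.03933442] [-0.51836567 11.52752271  0.08428127] [1.79963222 0.07505682 0.11128273] [ 7.20470867e-01  6.93483900e-01  6.58990850e-04 -1.17318668e-03]
```

View pics/s4.png

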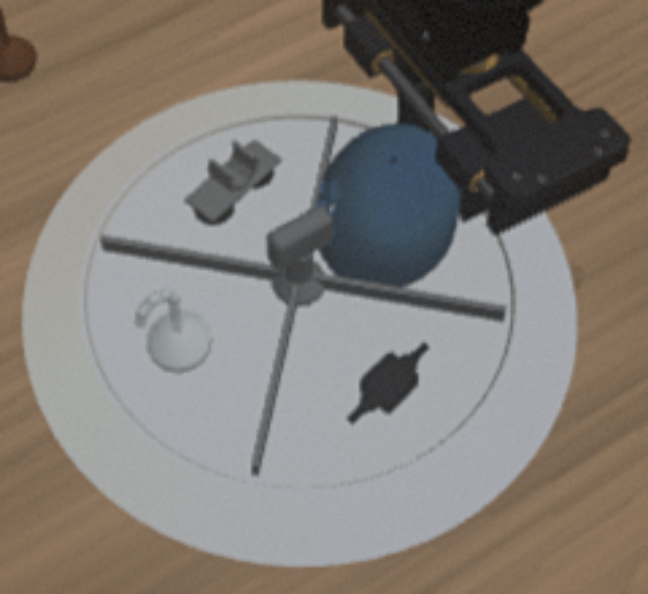

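```bash
python3 -m handwheel '{"hand":[0.65,0.65,0.65,0.65,0.65,0.65,0.65,0.65,0.65,0.65],"translation":[[0,2,0],[-0.3,5,0],[-1,10,0],[-2,18,0],[-4,30,0],[-6,50,0],[-9,75,15],[-12,100,40],[-15,135,70],[-15,170,100]],"turn":[[0,0,0],[0,0,0],[0,0,0],[0,0,0],[0,0,0],[0,0,0],[0,0,0],[0,0,0],[0,0,0],[0,0,0]]}' && python3 -m handwheel '{"hand":[0.65,0.65,0.65,0.65,0.65,0.65],"translation":[[-10,35,20],[-20,70,40],[-25,105,60],[-30,140,80],[-30,150,80],[-30,150,80]],"turn":[[0,0,0],[0,0,0],[0,0,0],[0,0,0],[0,0,0],[0,0,0]]}' >/dev/null;  python3 - <<'E'
from h import *
from scipy.optimize import least_squares
S=[];ctr=np.array([.5543,-.0763]);mids=[]
for n in('top','scene'):
    p,d=camera(n);i=camera_info(n);P=cloud(i,d);f=p.astype(int);S.append(cv2.resize(p[140:400,210:450,::-1],None,fx=1.66,fy=1.66))
    hsv=cv2.cvtColor(p,cv2.COLOR_RGB2HSV)
    v,u=np.mgrid[:480,:640];R=ray(i,np.c_[u.ravel(),v.ravel()],.0185)[:,:2].reshape(480,640,2)-ctr
    r=np.hypot(R[...,0],R[...,1]);a=np.degrees(np.arctan2(R[...,1],R[...,0]))
    for nom in(-43,-133):
        da=(a-nom+180)%360-180;m=(r>.06)&(r<.112)&(np.abs(da)<12)&(hsv[...,2]<135)
        vx,vy,_,_=cv2.fitLine(R[m].astype(np.float32),cv2.DIST_HUBER,0,.01,.01).ravel();g=np.degrees(np.arctan2(vy,vx));mids.append((g%90)+45)
    t=np.radians(np.mean(mids));Rt=np.array([[np.cos(t),np.sin(t)],[-np.sin(t),np.cos(t)]])
    m=(f[...,2]>f[...,0]*1.35)&(f[...,2]>45)&(np.hypot(P[...,0]-.545,P[...,1]+.01)<.08)&(P[...,2]<.09)
    Q=P[m];B=(Q[:,:2]-ctr)@Rt.T*1e3;print(n,mids,'cave',B.min(0),B.max(0),'top z',Q[:,2].max(),'apex',B[Q[:,2]>Q[:,2].max()-.004].mean(0))
    c=max(cv2.findContours((m*255).astype(np.uint8),0,1)[0],key=cv2.contourArea)
    G=ray(i,cv2.convexHull(c)[:,0],.027)[:,:2];s=least_squares(lambda q:np.hypot(*(G-q[:2]).T)-q[2],[.55,0,.046]);print('circle',Rt@(s.x[:2]-ctr)*1e3,s.x[2])
cv2.imwrite('pics/f5.png',np.hstack(S));print(robot.get_obs()['time'])
E
```

```text
time: 20.88
position: [0.5248, 0.1987, 0.1341]
tool_rot: [0.72, 0.694, -0.001, -0.001]
ft_force: [0.4, 0.2, -0.5]
grip_width: 0.0567
grip_force: 0.0
top [np.float32(91.218185), np.float32(92.0387)] cave [ 22.05032266 -30.89092637] [112.49967246  50.1023176 ] top z 0.07167508740200823 apex [68.9806255   7.91021309]
circle [67.58029477  7.51738077] 0.044091384732991415
scene [np.float32(91.218185), np.float32(92.0387), np.float32(91.71423), np.float32(91.871994)] cave [ 19.47059553 -38.00981367] [104.99942811  37.38604943] top z 0.06951598219131194 apex [65.70638156  5.44940466]
circle [71.11219517  8.63895879] 0.046762381268979865
21.4833
```

View pics/f5.png

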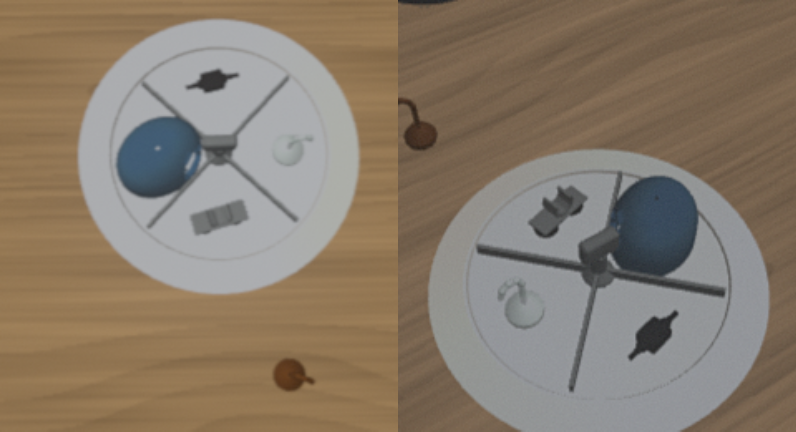

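```bash
python3 -c "
from rig import hand_in;print(hand_in())"
```

```text
the job is handed in; nothing more can be done
None
```

I turned the empty bay to face the cave and pushed the cave up over the rim until it bore on both dividers. It sits home about 68 mm from the centre and 7 mm to one side. The push peaked at 11.5 N measured, close to the 12 N glaze limit. I never touched the diffuser, check valve or bracket, and I handed the job in at about 21.5 s with the arm clear.

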